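Slide the boring sled past its spring catch

TASK

On the wooden boring jig, press the long steel bar of the spring catch down with a fingertip so that the two stop pins drop, and while holding it down push the sled with the clamped blank along the track over the pins; push it on until it is fully home against the end block. Then take the hand away so that the stop pins spring up behind the sled and lock it there. Only press and push: never lift or tip the sled, and leave the bottle, the spare blank and the cup where they stand.

Things in the scene. Friction and masses are not known exactly. Their poses are not given: they have to be found in the camera images.
- jig: Fixed boring jig, 160 mm wide (x), y from -200 to +145 mm. Origin on the table, under the track's centre line; z up; the sled travels to +y. Wooden side guides (inner faces x +-59 mm, 14 thick, tops 45 high) enclose two aluminium runways (|x| 30 to 60, tops 30 high) that carry the sled. Between them an open channel 60 wide, floor 6 high, holds the catch's bar. The -y end is open.
- end_stop (a point): Middle of the stop face of the jig's wooden end block, on the centre line, at jig y = +111 mm, 50 mm above the table; the block's top is 75 mm high. The sled is fully home when its front face touches this face.
- sled: Loose plywood sled on the runways, 114 mm wide (x), 80 long (y), 0.5 to 0.75 kg, with a wooden blank under a steel strap and two black knobs (top 49 mm above origin). Origin: centre of its underside, 30 mm above the table; y axis along the jig's y. Starts with its origin at jig y -82 to -34 mm, before the pins; fully home it is at jig y +71. Friction a few newtons.
- sled_rear (a point): Middle of the sled's flat upright rear face (faces -y), the one to push: 100 mm wide, from the runways (30 mm above the table) up to 66 mm. The point is 40 mm behind the sled's origin, 18 mm above its underside; the front face is 40 mm ahead of the origin.
- catch (a joint): How far the spring catch is pressed, m: 0 = up, 0.013 = fully down on its stop; springs back by itself. Bar and both pins go straight down together, wherever the bar is pressed. 1.5 N to start, about 4.8 N fully down. Up, the pins stand 7 mm above the runways and block the sled; pressed over 7 mm they let it pass. While the sled is over them they cannot rise.
- bar_top (a point): Centre of the top of the catch's flat dark steel bar in the channel: 52 mm wide (jig x), 240 long (jig y -195 to +45), the point at jig x 0, y -75. Top 26 mm above the table when up, 13 mm fully pressed: it runs under the sled and out behind it. A fingertip pressing it behind the sled can slide along it, between the pins, and push the sled's rear face.
- pin_a (a point): Top of one dark steel stop pin of the catch, 14 mm thick, at jig x = -45, y = +20 mm; 37 mm above the table when up. It moves with the bar. With the sled home, 4 mm remain between the pins and its rear face.
- pin_b (a point): Top of the other stop pin, the same, at jig x = +45, y = +20 mm; 76 mm are free between the two pins.
- glue: White glue bottle, bystander, 56 mm wide, 150 mm tall, loose on the table beyond the jig; origin at the centre of its underside.
- blank: Spare wooden blank, bystander, 40 x 120 x 22 mm, lying loose on the table beyond the jig; origin at the centre of its underside.
- dowels: Metal cup, bystander, 60 mm wide, 70 mm tall, loose on the table past the jig's end block; origin at the centre of its underside.

How it is judged:
On the way, in this order (a step that is already met when the one before it is completed fails the run):
1. the catch is pressed down by the robot while the sled is still before the pins (value of joint catch above 0.007 m and y of sled in the frame of jig below -0.02 m and contact force between the fingers and catch above 0.3 N), for 0.1 s.
2. with the catch still held down by the robot, the sled slides over the pins (value of joint catch above 0.006 m and y of sled in the frame of jig between -0.015 and 0.05 m and contact force between the fingers and catch above 0.3 N), for 0.02 s.
At the end, for the whole second after the job is handed in: the sled is at rest, flat on the runways, its front face within 5 mm of the end block, and the stop pins are up behind it (catch less than 2 mm down) (y of sled in the frame of jig between 0.066 and 0.074 m and x of sled in the frame of jig between -0.004 and 0.004 m and z of sled in the frame of jig between 0.027 and 0.033 m and angle between sled's own z axis and vertical below 0.03 rad and value of joint catch below 0.002 m and linear speed of sled below 0.02 m/s); the robot touches nothing.
It fails at once if the sled is lifted off the runways (more than 5 mm) (z of sled in the frame of jig above 0.035 m).
It fails at once if the sled is tipped (more than 0.06 rad) (angle between sled's own z axis and vertical above 0.06 rad).
It fails at once if the glue bottle is moved more than 20 mm or tipped (distance of glue from where it was at the start of the episode above 0.02 m or angle between glue's own z axis and vertical above 0.3 rad).
It fails at once if the spare blank is moved more than 20 mm or tipped (distance of blank from where it was at the start of the episode above 0.02 m or angle between blank's own z axis and vertical above 0.3 rad).
It fails at once if the metal cup is moved more than 20 mm or tipped (distance of dowels from where it was at the start of the episode above 0.02 m or angle between dowels's own z axis and vertical above 0.3 rad).
It also fails if it takes over 42 s, if anything falls off the work surface, if the arm or the gripper's body presses on something with over 40 N, if the wrist force passes 120 N, or if a joint passes its speed limit or range.

ROBOT

A 7-joint arm with a two-finger parallel gripper is mounted at the origin on the work surface. World frame = base frame: x ahead of the robot, y to its left, z up, the work surface at z = 0. Lengths are in m, angles in rad, forces in N, time in s.
With the tool pointing down it reaches from about 0.4 to 0.85 m from the base axis. Payload 10.4 kg.
Tool frame: the origin (TCP) lies on the centre line of the jaws, within the pads' length; the fingertips stand 14 mm ahead of it and the grasp point (between the pads) lies 5 mm behind it (manip.tip_reach is the distance from the TCP to the fingertips, in m); z points along the fingers, y is the line along which they close (so a half turn about z gives the same grasp; the last joint's range is limited). The gripper opens to 85 mm and grips with 20 to 120 N. Pads are 22 mm wide; open, the fingers measure 114 mm over their backs; the gripper's body (76 mm by 85 mm) begins 54 mm behind the grasp point. The pads swing forward as they close: fully open they stand 13 mm farther back than shut.
Start: joints at [-1.36, 0.332, -0.065, 1.46, 0.022, 1.35, -0.088], TCP at [0.145, 0.608, 0.245] pointing down, gripper open.
Joint ranges: [-2.6, 2.6], [-0.5, 2.12], [-1.47, 1.34], [0.16, 2.42], [-1.27, 4.41], [0.06, 2.06], [-2.6, 2.6]. Speed limits (rad/s): [2.22, 2.22, 2.79, 2.79, 3.14, 3.14, 3.14].

INTERFACE

Orientations are given as a unit quaternion [x, y, z, w].
In Python, from workcell import manip gives the robot as it stands.
- The arm moves only by the shell command python3 -m pendant 'ROWS' [FORCE]. ROWS is JSON, a list of rows, each a list of 7 numbers: the shift along the tool's x, y, z in units of 50 mm (1.0 is 50 mm), then the turn, a rotation vector about the tool's x, y, z in units of 8 degrees (1.0 is 8 degrees), then the opening, from -1 (shut) to 1 (fully open), so that 0 is half open. In form: [[dx, dy, dz, ax, ay, az, jaw], ...]. A call has exactly 10 rows; each row is the pose to reach, as a shift and turn from the pose commanded when the call began, along the tool's axes at that moment; what a row does not reach only later rows make up. A row lasts 1/8 s, in which the tool goes at most 62.5 mm and 10.7 degrees, less where a joint would pass 70% of its speed; a pose out of reach is approached as far as the arm can. A call with a gripper value outside its range is refused whole. The fingers move at their own pace and stop on an object; FORCE is the grip in N (left out, the last holds). Time passes only in rows, so rows that repeat a pose let the fingers close, or fill a call up. It gives the time, the measured TCP pose, the force, the opening and the grip force at its end, in the units of the state.
- manip.get_obs(): the state, without advancing time (a new reading comes with each control period).
- manip.camera(name): name is "side" or "top"; returns (picture, depth): 480x640x3 uint8, red, green, blue; 480x640 float32, m along the optical axis (not along the pixel's ray), 0 where there is no reading.
- manip.get_calibration(name): a dict with "fx", "fy", "cx", "cy" (pixels), "xyz" and "orientation" of the camera in the world. Camera axes: x right, y up, looking along -z (the intrinsics and any distortion apply to the point x, -y, -z); pixel columns grow to the right and rows downward; lengths in m; the calibration is good to about 2 mm. A picture is of the moment at which its call begins. get_calibration takes no time and is no camera call.
- manip.hand_in(): hands the job in; it is judged then, once.
Trained networks look in the newest picture that a camera, given by its name, has taken for a name from the list of things; names that differ only in an ending like _2 or _b are one class to them, and where a whole thing is asked for, a point or a joint stands for the part that bears it (a point fixed in the world has none). Each returns a list of dicts, best first, with "p" (0 to 1); they miss things now and then, are a little off and sometimes report something else, mostly with a low value. They report only what shows in the picture. A call takes as long as a camera call.
- manip.find_in(thing, camera): "box" ([left, top, right, bottom] in pixels, round what is visible of it).
- manip.trace(thing, camera): "pixels" (480x640 bool, what is visible of it) and "box" ([left, top, right, bottom] in pixels, round what is visible of it).
- manip.tip_of(thing, camera): "pixel" ([column, row] in pixels: a listed point, or the origin of a listed thing).
The state is a dict: "clock": time; "joint_pos": joint angles; "joint_velocities": joint speeds; "tau": joint torques, N m; "position": TCP position; "ee_rot": TCP orientation; "ft_force": force on the tool from outside, world axes, zero at the start; "torque": the same for the moment, N m; "grip_width": opening from 0.0 (shut) to 1.0 (fully open); "grasp_force": force on a finger pad.
Only numpy, scipy, OpenCV 4.12 (cv2) and the standard library are available. Lean on these libraries where they do the work, as an engineer would, in place of code of your own. Each camera call takes 0.05 s, during which the arm holds its last target. There are 200 camera calls.

## Working session

There is one attempt and no reset: what is moved stays moved. The work goes in short steps, Python scripts to look and compute and a shell command to move; the robot and the scene stay as the last step left them, time stands still between calls to the robot, and variables do not carry over. Pictures are saved under pics/ and viewed, at most 10 in all, crops included, and the job is handed in when it is done.

```bash
mkdir -p pics; cat > h.py <<'E'
import numpy as np, cv2
from scipy.spatial.transform import Rotation as R
from workcell import manip
def ray(cam,px):
    c=manip.get_calibration(cam); d=np.array([(px[0]-c["cx"])/c["fx"],-(px[1]-c["cy"])/c["fy"],-1.])
    return np.array(c["xyz"]), R.from_quat(c["orientation"]).apply(d)
def at_z(cam,px,z):
    o,d=ray(cam,px); return o+d*(z-o[2])/d[2]
def at_d(cam,px,dep):
    o,d=ray(cam,px); return o+d*dep
E
python3 - <<'E'
from h import *
out=[]
for cam in("top","side"):
    p,d=manip.camera(cam); out.append(p); np.save(f"pics/{cam}d.npy",d)
    cv2.imwrite(f"pics/{cam}0.png",p[:,:,::-1])
    for n,z in(("sled_rear",.048),("bar_top",.026),("pin_a",.037),("end_stop",.05),("jig",0),("sled",.03)):
        for r in manip.tip_of(n,cam)[:2]: print(cam,n,np.round(r["pixel"]),round(r["p"],2),at_z(cam,r["pixel"],z).round(4))
o=manip.get_obs(); print(o["clock"],o["position"],o["ee_rot"],manip.tip_reach)
print(manip.get_calibration("top"))
E
```

```text
top sled_rear [468. 309.] 0.95 [ 0.5487 -0.1348  0.048 ]
top bar_top [471. 311.] 0.34 [ 0.545  -0.1467  0.026 ]
top pin_a [376. 294.] 0.91 [0.5734 0.0041 0.037 ]
top pin_a [385. 343.] 0.82 [ 0.4969 -0.0069  0.037 ]
top end_stop [324. 321.] 0.92 [0.5321 0.0879 0.05  ]
top end_stop [390. 318.] 0.7 [ 0.5365 -0.0146  0.05  ]
top jig [389. 316.] 0.77 [ 0.5377 -0.0196  0.    ]
top sled [444. 312.] 0.76 [ 0.5432 -0.103   0.03  ]
side sled_rear [410. 166.] 0.96 [ 0.5467 -0.1359  0.048 ]
side bar_top [406. 186.] 0.8 [ 0.546  -0.1033  0.026 ]
side pin_a [371. 210.] 0.74 [ 5.829e-01 -3.000e-04  3.700e-02]
side pin_a [428. 222.] 0.63 [4.909e-01 4.000e-04 3.700e-02]
side end_stop [390. 244.] 0.97 [0.5325 0.0857 0.05  ]
side end_stop [301. 315.] 0.68 [0.6049 0.2504 0.05  ]
side sled [406. 181.] 0.94 [ 0.5488 -0.1142  0.03  ]
side sled [387. 244.] 0.59 [0.5401 0.0641 0.03  ]
0.7 [0.14478581 0.60803109 0.24534883] [1.16627890e-01 9.93175681e-01 5.22885006e-05 5.21453030e-06] 0.014
{'fx': 524.1735610255411, 'fy': 524.1735610255411, 'cx': 317.3742064658575, 'cy': 241.87529451796797, 'xyz': array([0.56660004, 0.10030414, 0.86168729]), 'orientation': array([-0.03642384,  0.03980106,  0.70970778, -0.70242725])}
```

View pics/top0.png

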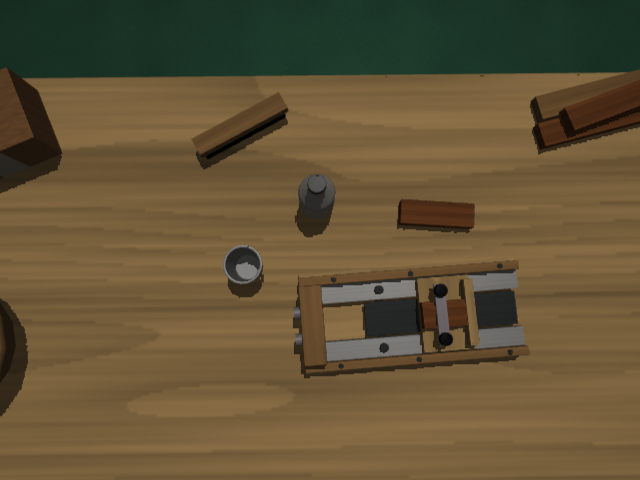

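View pics/side0.png

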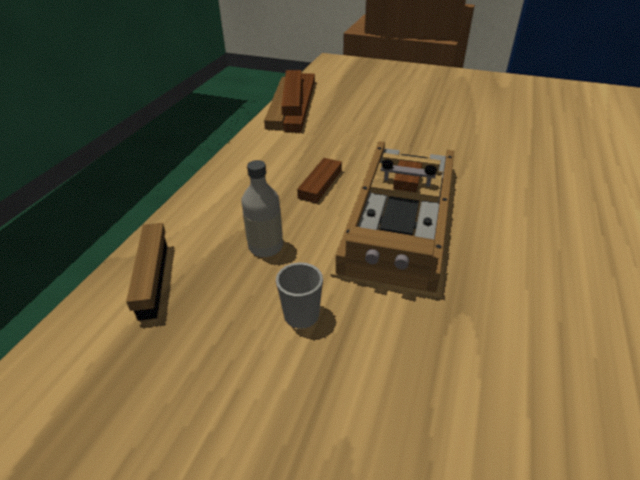

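The top view shows the jig spanning columns 300–525 and rows 263–373. The end block is on the left at column ~313 and the sled's rear is at ~(470,311), with the bar free behind it at (495,309). World +y runs roughly along jig +y. The bottle, blank and cup lie clear of the track.

```bash
cat >> h.py <<'E'
def rel(target, yaw):
    """shift (50mm units, tool axes) and turn (8deg units) to TCP target with tool y at world angle yaw, pointing down"""
    o=manip.get_obs(); T=R.from_quat(o["ee_rot"])
    s=T.inv().apply(np.array(target)-o["position"])/.05
    y=np.array([np.cos(yaw),np.sin(yaw),0]);z=np.array([0,0,-1.]);G=R.from_matrix(np.c_[np.cross(y,z),y,z])
    return s.round(2),(np.degrees((T.inv()*G).as_rotvec())/8).round(2)
E
python3 - <<'E'
from h import *
d=np.load("pics/topd.npy")
for n,px,z in(("pin-far",(379,289),.037),("pin-near",(384,348),.037),("guide far L",(301,277),.045),("guide far R",(517,263),.045),("near L",(303,373),.045),("near R",(527,354),.045),("rear edge top far",(466,278),.066),("rear near",(474,346),.066)):
    print(n,at_z("top",px,z).round(4),at_d("top",px,d[px[1],px[0]]).round(4))
for n,z in(("glue",0),("dowels",0)):
    for r in manip.tip_of(n,"top")[:1]: print(n,at_z("top",r["pixel"],z).round(3))
# outer guide line fit by trace mask
m=manip.trace("jig","top")[0]["pixels"]; v,u=np.nonzero(m)
P=np.array([at_d("top",(a,b),d[b,a]) for a,b in zip(u,v) if d[b,a]>0])
P=P[(P[:,2]>.038)&(P[:,2]<.052)]
print(len(P),cv2.minAreaRect(P[:,:2].astype(np.float32)))
yaw=np.radians(94)
for t in((.42,.35,.245),(.55,-.175,.2)): print(rel(t,yaw))
E
```

```text
pin-far [0.5806 0.     0.037 ] [0.5806 0.     0.037 ]
pin-near [ 0.4894 -0.0056  0.037 ] [ 0.4897 -0.0052  0.0401]
guide far L [0.6003 0.122  0.045 ] [0.6018 0.1229 0.0094]
guide far R [ 0.6187 -0.2157  0.045 ] [ 0.6185 -0.2149  0.0471]
near L [0.454 0.12  0.045] [0.4481 0.121  0.002 ]
near R [ 0.4787 -0.2238  0.045 ] [ 0.4789 -0.2233  0.0465]
rear edge top far [ 0.5953 -0.1289  0.066 ] [ 0.5961 -0.1351  0.0443]
rear near [ 0.4936 -0.1367  0.066 ] [ 0.4919 -0.1424  0.0467]
glue [0.723 0.098 0.   ]
dowels [0.619 0.209 0.   ]Traceback (most recent call last):
  File "<stdin>", line 9, in <module>
  File "h.py", line 10, in at_d
    o,d=ray(cam,px); return o+d*dep
        ~~~^^^^^^^^
  File "h.py", line 5, in ray
    c=manip.get_calibration(cam); d=np.array([(px[0]-c["cx"])/c["fx"],-(px[1]-c["cy"])/c["fy"],-1.])
ValueError: time passes only in moves, steps and waits
```

```bash
python3 -m pendant '[[-0.9,-0.5,0,0,0,-0.3,-1],[-1.9,-1.1,0,0,0,-0.6,-1],[-2.8,-1.6,0,0,0,-0.9,-1],[-3.7,-2.1,0,0,0,-1.2,-1],[-4.7,-2.7,0,0,0,-1.5,-1],[-5.6,-3.2,0,0,0,-1.8,-1],[-6.5,-3.7,0,0,0,-2.14,-1],[-7.0,-4.7,0,0,0,-2.14,-1],[-7.6,-5.8,0,0,0,-2.14,-1],[-8.2,-6.9,0,0,0,-2.14,-1]]' 30
python3 - <<'E'
from h import *
print(rel((.546,-.1725,.15),np.radians(93.7)))
E
```

```text
clock: 2.1
position: [0.464, 0.1758, 0.2455]
ee_rot: [-0.033, 0.999, 0.0, 0.0]
ft_force: [1.4, 0.4, -0.5]
grip_width: -0.0
grasp_force: 0.0
(array([-1.18, -7.06,  1.91]), array([0., 0., 0.]))
```

```bash
python3 -m pendant '[[-0.2,-1,0,0,0,0,-1],[-0.35,-2,0,0,0,0,-1],[-0.5,-3,0,0,0,0,-1],[-0.7,-4,0,0,0,0,-1],[-0.85,-5,0,0,0,0,-1],[-1,-6,0.3,0,0,0,-1],[-1.18,-7.06,1,0,0,0,-1],[-1.18,-7.06,1.9,0,0,0,-1],[-1.18,-7.06,1.9,0,0,0,-1],[-1.18,-7.06,1.9,0,0,0,-1]]'
python3 - <<'E'
from h import *
p,d=manip.camera("top"); cv2.imwrite("pics/t1.png",cv2.resize(p[240:400,280:560,::-1],None,fx=2.8,fy=2.8))
p,d2=manip.camera("side"); cv2.imwrite("pics/s1.png",cv2.resize(p[90:290,320:500,::-1],None,fx=3,fy=3))
for r in manip.tip_of("sled_rear","side")[:1]: print(at_z("side",r["pixel"],.048),r["p"])
print(rel((.546,-.1725,.14),np.radians(93.7)),manip.get_obs()["clock"],manip.get_obs()["position"])
E
```

```text
clock: 3.35
position: [0.5463, -0.1702, 0.152]
ee_rot: [-0.033, 0.999, 0.0, 0.001]
ft_force: [0.6, 0.4, 0.1]
grip_width: -0.003
grasp_force: 0.0
[ 0.55032445 -0.13325655  0.048     ] 0.84
(array([ 0.01, -0.04,  0.25]), array([-0.  ,  0.02,  0.01])) 3.5 [ 0.54654985 -0.17022565  0.15228633]
```

View pics/s1.png

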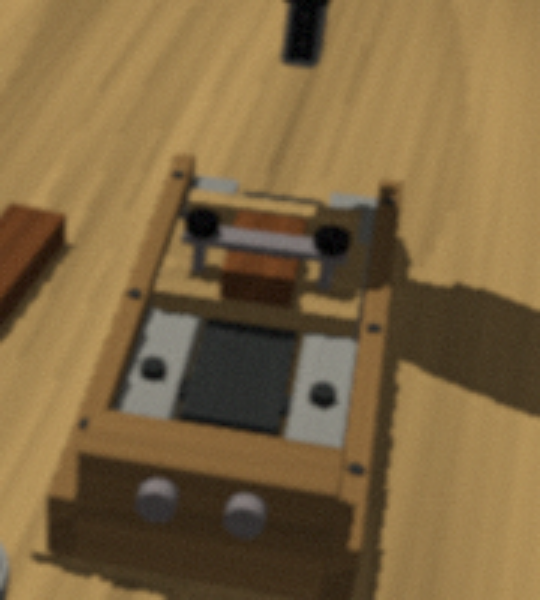

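View pics/t1.png

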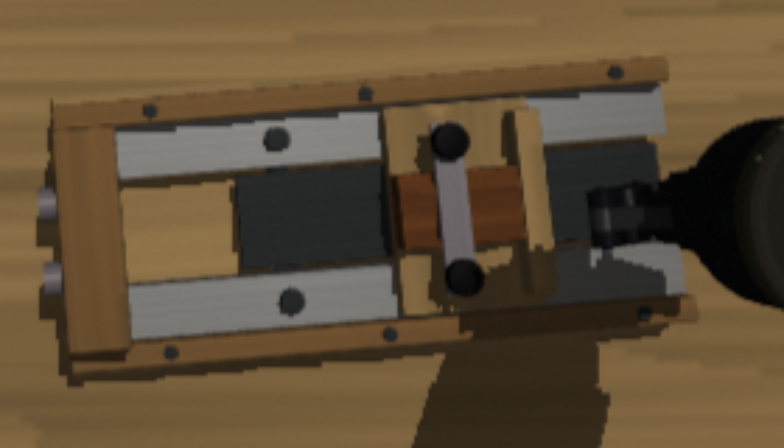

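The top view shows the shut fingers behind the sled and over the bar: fingertip at crop (605,217), bar at about (600,195) with parallax. The side view shows the fingertip clear behind the sled. Next I press down in steps.

```bash
python3 -m pendant '[[0,0,0.6,0,0,0,-1],[0,0,1.2,0,0,0,-1],[0,0,1.7,0,0,0,-1],[0,0,2.0,0,0,0,-1],[0,0,2.2,0,0,0,-1],[0,0,2.3,0,0,0,-1],[0,0,2.36,0,0,0,-1],[0,0,2.36,0,0,0,-1],[0,0,2.36,0,0,0,-1],[0,0,2.36,0,0,0,-1]]'
python3 - <<'E'
from h import *
p,d=manip.camera("top"); cv2.imwrite("pics/t2.png",cv2.resize(p[240:400,280:560,::-1],None,fx=2.8,fy=2.8))
o=manip.get_obs();print(o["position"],o["ft_force"],o["clock"])
for q in((384,348),(379,289),(384,345),(410,312),(395,315),(340,292),(352,350)): print(q,at_d("top",q,np.median(d[q[1]-1:q[1]+2,q[0]-1:q[0]+2])).round(4))
E
```

```text
clock: 4.75
position: [0.5464, -0.1714, 0.0334]
ee_rot: [-0.032, 0.999, -0.0, 0.001]
ft_force: [0.9, -1.5, 6.1]
grip_width: 0.002
grasp_force: 1.6
[ 0.5464534  -0.1714316   0.03337909] [ 0.89991879 -2.71138076  6.14847298] 4.8
(384, 348) [ 0.489  -0.0063  0.0319]
(379, 289) [ 5.806e-01 -4.000e-04  3.330e-02]
(384, 345) [ 0.4936 -0.0063  0.0323]
(410, 312) [ 0.5439 -0.0506  0.0201]
(395, 315) [ 0.5394 -0.0265  0.0204]
(340, 292) [0.5766 0.061  0.0312]
(352, 350) [0.4864 0.0437 0.0317]
```

View pics/t2.png

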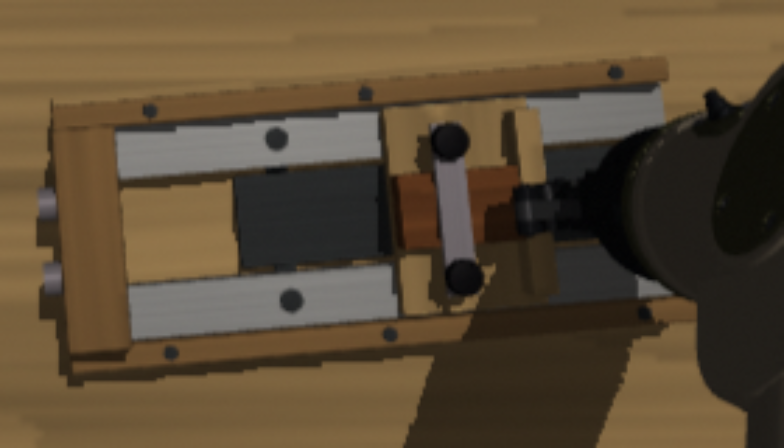

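The bar is about 7 mm down, with the sled still about 24 mm ahead of the finger. Next I press about 4 mm deeper and begin to push slowly.

```bash
python3 -m pendant '[[0,0,0.05,0,0,0,-1],[0,0,0.1,0,0,0,-1],[0,0,0.1,0,0,0,-1],[0,0,0.1,0,0,0,-1],[0,0.15,0.1,0,0,0,-1],[0,0.3,0.1,0,0,0,-1],[0,0.45,0.1,0,0,0,-1],[0,0.6,0.1,0,0,0,-1],[0,0.75,0.1,0,0,0,-1],[0,0.9,0.1,0,0,0,-1]]'
python3 - <<'E'
from h import *
manip.camera("side"); 
for r in manip.tip_of("sled_rear","side")[:1]: print(at_z("side",r["pixel"],.048),r["p"])
o=manip.get_obs();print(o["position"],o["ft_force"],o["clock"])
E
```

```text
clock: 6.05
position: [0.5442, -0.1291, 0.0294]
ee_rot: [-0.031, 1.0, -0.002, 0.002]
ft_force: [0.8, -10.8, 11.3]
grip_width: -0.001
grasp_force: 2.1
[ 0.54706422 -0.08922379  0.048     ] 0.74
[ 0.54417772 -0.12803155  0.029294  ] [ 0.6602477  -6.84212052 12.17490574] 6.15
```

```bash
python3 - <<'E'
from h import *
p,d=manip.camera("side"); a=cv2.resize(p[120:270,330:480,::-1],(400,400))
p,d=manip.camera("top"); b=cv2.resize(p[260:380,400:520,::-1],(400,400))
cv2.imwrite("pics/c3.png",np.hstack([a,b]))
for r in manip.tip_of("sled_rear","top")[:1]: print(at_z("top",r["pixel"],.048),r["p"])
for r in manip.tip_of("sled","top")[:1]: print(at_z("top",r["pixel"],.03),r["p"])
E
```

```text
[ 0.54486733 -0.0926186   0.048     ] 0.94
```

View pics/c3.png

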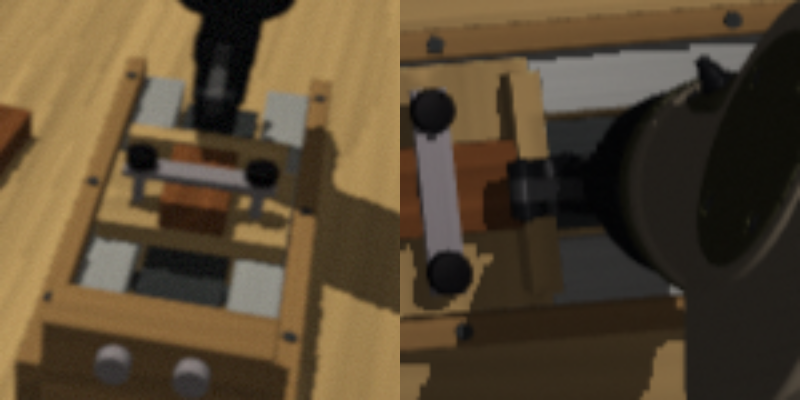

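The front finger's knuckle, near the top of the rear wall at right-hand crop (530,190), reached the sled before the fingertip did. The sled is still before the pins, at jig y of about -30 mm. I'll back off, rise and turn the hand 90° so that the narrow pad side does the pushing low down.

```bash
python3 -c "
from h import *
print(manip.get_obs()['joint_pos'].round(2))"
python3 -m pendant '[[0,-0.3,0,0,0,0,-1],[0,-0.6,-0.1,0,0,0,-1],[0,-0.8,-0.8,0,0,0,-1],[0,-0.8,-1.6,0,0,0,-1],[0,-0.8,-1.6,0,0,1.3,-1],[0,-0.8,-1.6,0,0,2.6,-1],[0,-0.8,-1.6,0,0,3.9,-1],[0,-0.8,-1.6,0,0,5.2,-1],[0,-0.8,-1.6,0,0,6.5,-1],[0,-0.8,-1.6,0,0,7.8,-1]]'
python3 - <<'E'
from h import *
o=manip.get_obs();print(o["joint_pos"].round(2))
E
```

```text
[-0.29  0.45  0.52  1.88 -0.28  0.88  2.01]
clock: 7.6
position: [0.5447, -0.1665, 0.1074]
ee_rot: [0.493, 0.87, -0.0, -0.0]
ft_force: [0.2, 0.0, 0.2]
grip_width: -0.002
grasp_force: 0.0
[-0.42  0.41  0.79  1.8  -0.33  1.06  1.02]
```

```bash
python3 - <<'E'
from h import *
print(rel((.543,-.1276,.07),np.radians(3.7)))
manip.camera("top")
for r in manip.tip_of("sled_rear","top")[:1]: print(at_z("top",r["pixel"],.048),r["p"])
E
```

```text
(array([0.69, 0.37, 0.75]), array([-0.  ,  0.  ,  3.41]))
[ 0.54515804 -0.09401762  0.048     ] 0.94
```

```bash
python3 -m pendant '[[0.2,0.1,0,0,0,1.2,-1],[0.4,0.2,0,0,0,2.4,-1],[0.69,0.37,0,0,0,3.41,-1],[0.69,0.37,0.4,0,0,3.41,-1],[0.69,0.37,0.8,0,0,3.41,-1],[0.69,0.37,1.2,0,0,3.41,-1],[0.69,0.37,1.35,0,0,3.41,-1],[0.69,0.37,1.48,0,0,3.41,-1],[0.69,0.37,1.53,0,0,3.41,-1],[0.69,0.37,1.53,0,0,3.41,-1]]'
python3 - <<'E'
from h import *
manip.camera("top")
for r in manip.tip_of("sled_rear","top")[:1]: print(at_z("top",r["pixel"],.048),r["p"])
print(rel((.543,-.1276,.029),np.radians(3.7)))
E
```

```text
clock: 8.95
position: [0.543, -0.127, 0.0311]
ee_rot: [0.682, 0.732, 0.0, 0.0]
ft_force: [-3.1, -1.2, 4.1]
grip_width: 0.001
grasp_force: 1.9
[ 0.54686157 -0.09191851  0.048     ] 0.74
(array([-0.01, -0.  ,  0.04]), array([0.  , 0.  , 0.04]))
```

```bash
python3 -m pendant '[[0,0,0.04,0,0,0,-1],[0.2,0,0.04,0,0,0,-1],[0.4,0,0.04,0,0,0,-1],[0.55,0,0.04,0,0,0,-1],[0.7,0,0.04,0,0,0,-1],[0.85,0,0.04,0,0,0,-1],[1.0,0,0.04,0,0,0,-1],[1.15,0,0.04,0,0,0,-1],[1.3,0,0.04,0,0,0,-1],[1.4,0,0.04,0,0,0,-1]]'
python3 - <<'E'
from h import *
for c in("top","side"):
    manip.camera(c)
    for r in manip.tip_of("sled_rear",c)[:1]: print(at_z(c,r["pixel"],.048),r["p"])
o=manip.get_obs();print(o["position"],o["ft_force"],o["clock"])
E
```

```text
clock: 10.3
position: [0.5384, -0.0567, 0.0291]
ee_rot: [0.682, 0.732, 0.0, 0.001]
ft_force: [1.1, -6.8, 4.9]
grip_width: 0.003
grasp_force: 2.1
[ 0.53960724 -0.04187806  0.048     ] 0.69
[ 0.541414   -0.03524728  0.048     ] 0.75
[ 0.53838888 -0.05605851  0.02898123] [ 0.71614937 -2.50101214  5.0968072 ] 10.5
```

Now the pad pushes low on the rear face; the sled is over the pins with about 53 mm left to go.

```bash
python3 -m pendant '[[0.15,0,0,0,0,0,-1],[0.3,0,0,0,0,0,-1],[0.45,0,0,0,0,0,-1],[0.6,0,0,0,0,0,-1],[0.75,0,0,0,0,0,-1],[0.85,0,0,0,0,0,-1],[0.92,0,0,0,0,0,-1],[0.97,0,0,0,0,0,-1],[1.0,0,0,0,0,0,-1],[1.0,0,0,0,0,0,-1]]'
python3 - <<'E'
from h import *
manip.camera("side"); p,d=manip.camera("top")
cv2.imwrite("pics/t4.png",cv2.resize(p[250:380,290:420,::-1],(600,600)))
for c in("top","side"):
    for r in manip.tip_of("sled_rear",c)[:1]: print(at_z(c,r["pixel"],.048),r["p"])
o=manip.get_obs();print(o["position"],o["ft_force"],o["clock"])
E
```

```text
clock: 11.75
position: [0.5347, -0.0074, 0.029]
ee_rot: [0.682, 0.731, -0.0, 0.001]
ft_force: [0.6, -6.7, 6.1]
grip_width: 0.001
grasp_force: 2.2
[0.53918239 0.00403073 0.048     ] 0.79
[0.53821785 0.00100814 0.048     ] 0.78
[ 0.53473481 -0.00745807  0.02904574] [ 0.04362033 -6.28029801  6.61147258] 11.95
```

View pics/t4.png

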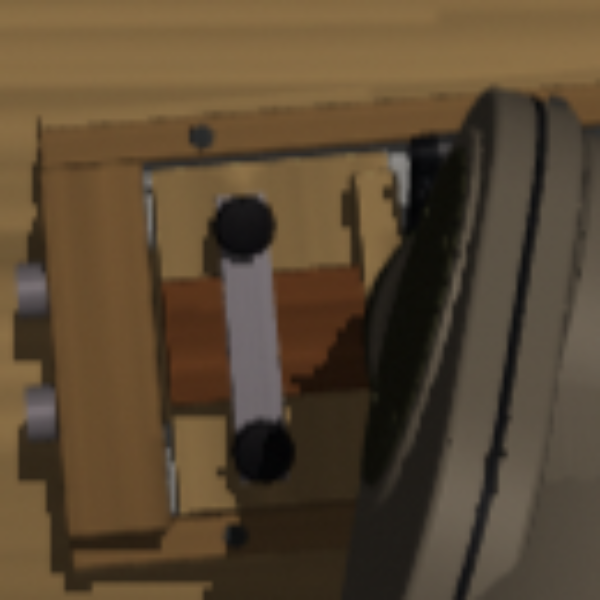

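A narrow gap of 3–5 mm remains at the end block, near column 155. I'll creep on until the force rises.

```bash
python3 -m pendant '[[0.03,0,0,0,0,0,-1],[0.05,0,0,0,0,0,-1],[0.07,0,0,0,0,0,-1],[0.09,0,0,0,0,0,-1],[0.11,0,0,0,0,0,-1],[0.12,0,0,0,0,0,-1],[0.13,0,0,0,0,0,-1],[0.14,0,0,0,0,0,-1],[0.15,0,0,0,0,0,-1],[0.15,0,0,0,0,0,-1]]'
```

```text
clock: 13.2
position: [0.5344, -0.0045, 0.0292]
ee_rot: [0.683, 0.73, -0.001, 0.003]
ft_force: [3.0, -22.2, 4.2]
grip_width: -0.001
grasp_force: 2.1
```

The force rose to 22 N, so the sled is against the stop. Backing off, then rising.

```bash
python3 -m pendant '[[-0.15,0,0,0,0,0,-1],[-0.3,0,0,0,0,0,-1],[-0.4,0,-0.1,0,0,0,-1],[-0.5,0,-0.5,0,0,0,-1],[-0.6,0,-1.2,0,0,0,-1],[-1.2,0,-2.2,0,0,0,-1],[-2.2,0,-2.8,0,0,0,-1],[-3.2,0,-3,0,0,0,-1],[-4,0,-3,0,0,0,-1],[-4,0,-3,0,0,0,-1]]'
python3 - <<'E'
from h import *
p,d=manip.camera("top")
cv2.imwrite("pics/t5.png",cv2.resize(p[250:380,290:420,::-1],(600,600)))
for r in manip.tip_of("sled_rear","top")[:1]: print(at_z("top",r["pixel"],.048),r["p"])
for r in manip.tip_of("pin_a","top")[:2]: u,v=np.round(r["pixel"]).astype(int); print(r["pixel"],r["p"],at_d("top",(u,v),np.median(d[v-1:v+2,u-1:u+2])).round(4))
o=manip.get_obs();print(o["position"],o["ft_force"],o["clock"])
E
```

```text
clock: 14.45
position: [0.5467, -0.2036, 0.1801]
ee_rot: [0.684, 0.729, -0.001, 0.001]
ft_force: [-0.2, 0.7, 0.1]
grip_width: 0.001
grasp_force: 0.0
[0.53632732 0.00779007 0.048     ] 0.78
[385.5, 342.4] 0.6 [ 0.4982 -0.0095  0.0326]
[ 0.54799687 -0.19836183  0.17913847] [-0.05124138 -0.05566523  0.00502505] 14.6
```

View pics/t5.png

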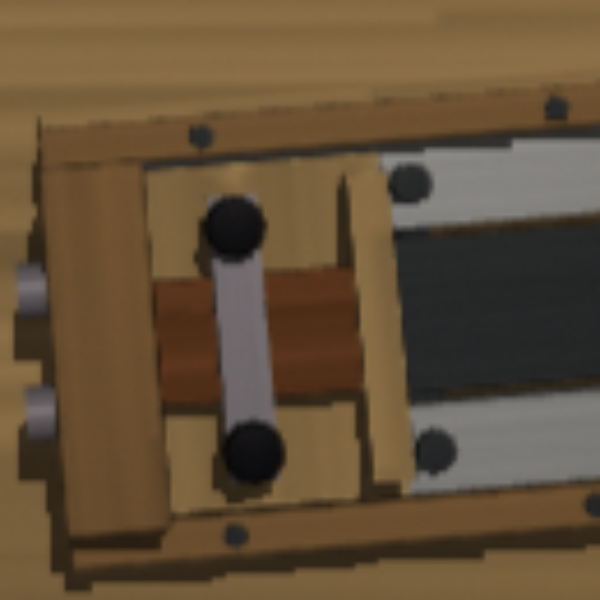

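The sled lies flush against the end block (column ~155), with both pins visible behind it at crop (410,183) and (435,451). I'll check the height of the pins and bar.

```bash
python3 - <<'E'
from h import *
p,d=manip.camera("top")
for q in((379,290),(384,348),(400,312),(410,290),(410,345),(420,315)): print(q,at_d("top",q,np.median(d[q[1]-1:q[1]+2,q[0]-1:q[0]+2])).round(4))
E
```

```text
(379, 290) [5.79e-01 3.00e-04 3.88e-02]
(384, 348) [ 0.4897 -0.0053  0.0393]
(400, 312) [ 0.5442 -0.0334  0.0275]
(410, 290) [ 0.5786 -0.0494  0.0323]
(410, 345) [ 0.4931 -0.047   0.0317]
(420, 315) [ 0.5392 -0.0648  0.0281]
```

The pins stand about 7 mm above the runways, and the bar is fully up.

```bash
python3 -c "
from workcell import manip
print(manip.hand_in())"
```

```text
the job is handed in; nothing more can be done
None
```

The sled is fully home against the end block, the stop pins are up behind it, the hand is clear, and the job is handed in; no verdict was returned.

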